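# Change the bench supply over through centre-off and lock the lever

### The arm

A 6-joint arm with a two-finger parallel gripper is mounted at the origin on the work surface; the furniture and walls round the work are solid. World frame = base frame: x ahead of the robot, y to its left, z up, the work surface at z = 0. Lengths are in m, angles in degrees, forces in N, time in s.
With the tool pointing down it reaches from about 0.4 to 0.825 m from the base axis. Payload 7 kg.
Tool frame: the origin (TCP) lies midway between the tips of the shut fingers; the grasp point (between the pads) lies 19 mm behind it; z points along the fingers, y is the line along which they close (so a half turn about z gives the same grasp; the last joint's range is limited). The gripper opens to 88 mm and grips with 3 to 60 N. Pads are 19 mm wide; open, the fingers measure 130 mm over their backs; the gripper's body (78 mm by 193 mm) begins 47 mm behind the grasp point.
Start: joints at [91.335, 20.546, 0.682, 0, -70.136, -16.507], TCP at [0.177, 0.651, 0.203] pointing down, gripper open.
Joint ranges: [-176.03, 176.03], [-82.01, 121.73], [-58.28, 71.71], [-173.87, 95.51], [-174.79, -0.11], [-173.66, 173.66]. Speed limits (degrees/s): [136.94, 136.94, 172.46, 180, 180, 180].

### API

Orientations are given as [roll, pitch, yaw] about the fixed x, y, z axes, in that order (R = Rz(yaw) Ry(pitch) Rx(roll)).
In Python, from plant import telemetry, viewer, workorder gives the robot as it stands. The module is installed in compiled form; this text tells all that it offers.
- The arm moves only by the tool carry_out, never from a script. Its argument "rows" is a list of rows, each a list of 6 numbers: the shift along the tool's x, y, z in m, then the turn, a rotation vector about the tool's x, y, z in rad. In form: [[tx, ty, tz, ax, ay, az], ...]. A call has 1 to 8 rows; each row is the pose to reach, as a shift and turn from the pose commanded when the call began, along the tool's axes at that moment; what a row does not reach only later rows make up. A row lasts 1/8 s, in which the tool goes at most 62.5 mm and 10.7 degrees, less where a joint would pass 70% of its speed; a pose out of reach is approached as far as the arm can. A call with a gripper value outside its range is refused whole. "grip" is the gripper's target within -1 to 1 (fully open at 1, half-way at 0, shut at -1), set as the call begins (left out, the last holds). The fingers move at their own pace and stop on an object; the grip force is fixed at half the most. Time passes only in rows, so rows that repeat a pose let the fingers close. It gives the time, the measured TCP pose, the force, the opening and the grip force at its end, in the units of the state.
- telemetry.get_obs(): the state, without advancing time (a new reading comes with each control period).
- viewer.snapshot(name): name is "side" or "top"; returns the picture (420x560x3 uint8, red, green, blue); there is no depth.
- viewer.camera_info(name): a dict with "intrinsics" (3x3 intrinsics, pixels), "k1" (the pictures are not rectified: a ray, as slopes to the right and down, at radius r is drawn at 1 + k1 r^2 times it, then the intrinsics apply), "extrinsics" (4x4, takes a point from camera to world coordinates). Camera axes: x right, y down, z forward; pixel columns grow to the right and rows downward; lengths in m; the calibration is good to about 2 mm. A picture is of the moment at which its call begins. camera_info takes no time and is no camera call.
- workorder.close_job(): hands the job in; it is judged then, once.
The state is a dict: "clock": time; "joint_pos": joint angles; "qvel": joint speeds; "tau": joint torques, N m; "tool_pos": TCP position; "orientation": TCP orientation; "force": force on the tool from outside, world axes, zero at the start; "moment": the same for the moment, N m; "opening": finger opening in m; "gripper_force": force on a finger pad.
Only numpy, scipy, OpenCV 4.12 (cv2) and the standard library are available. Lean on these libraries where they do the work, as an engineer would, in place of code of your own. Each camera call takes 0.05 s, during which the arm holds its last target. There are 200 camera calls.

### The job

Change the bench supply over: swing the switch's lever from the orange side to the white centre-off mark and leave it standing there for about two seconds, then swing it on fully home to its stop on the green side. Then take the loose red-headed lock pin from its wooden rest and put it down through the hole in the lever and the hole in the plate below, until its collar rests on the lever. Do not disturb the bare wooden jar, the tape roll or the cream tub.

Things in the scene. Friction and masses are not known exactly. Their poses are not given: they have to be found in the camera images.
- switch: Fixed changeover switch: grey drum (92 mm wide) under an aluminium plate 131 x 140 x 10 mm, its top 80 mm high, reaching from 97 mm to -x to 34 mm to +x. Origin on the table, on the lever's vertical axis; z up. -x is the lever's centre-off direction (white patch on the plate), -y the side of the green patches and lamp, +y the orange side.
- lever (a joint): Angle of the flat steel lever (36 mm wide, height 84 to 94 mm, reaching 160 mm from its vertical axis), rad, counter-clockwise from above. 0 = centre off; +0.65 = stop on the green side (-y of the switch); -0.65 = stop on the orange side (+y), near which it starts. Dry friction (2 to 4 N at the handle), no spring or click: it stays where it is left. It may be pushed or held.
- handle (a point): Middle of the black upright round handle on the lever's outer end: 26 mm in diameter, from height 94 to 150 mm, 130 mm from the lever's axis. This point is 122 mm high.
- lever_hole (a point): Centre of the upper mouth (height 94 mm) of the 18 mm round hole through the lever, 70 mm from the axis.
- lock_hole (a point): Centre of the upper mouth (height 80 mm) of the 18 mm round hole through the plate on the green side. It lies right under the lever's hole when the lever is at the green stop. Free space below the plate (bottom at height 70 mm).
- pin_center (a point): Centre of the loose lock pin, half-way up (96 mm long, about 0.14 kg); z along it to the head. Steel shank 14 mm wide, 46 mm long, foot tapered; collar 36 mm wide, 6 mm thick; red round head 30 mm wide, 44 mm long. The point is 2 mm above the collar's underside; the head's middle is 26 mm above it. Starts upright in the rest. In place, the collar is on the lever and this point 96 mm high.
- pin_rest: The fixed wooden rest, a block 66 x 66 x 50 mm with an 18 mm hole in which the pin stands at the start. Origin under its centre, on the table; z up.
- bare_jar: Bystander: loose jar of bare wood, 67 mm in diameter, 58 mm high, origin under its centre.
- tape: Bystander: loose roll of masking tape lying flat, 86 mm in diameter, 24 mm high, origin under its centre.
- cream_tub: Bystander: loose cream paint tub, 80 x 86 x 37 mm, origin under its centre.
- upright_top (a point): Top middle of the tall upright board (about 104 mm wide, 16 mm thick, 294 mm high) at the far end of the fixed wooden stand between the switch and the pin; the stand's flat top, nearer the robot, is 157 mm high. Carry things over or round it.

How it is judged:
By the outcome, as a careful person would: the job done as asked, in the order asked, and still so for the second after the job is handed in, with the robot touching nothing.
It also fails if it takes over 72 s, if anything falls off the work surface, if the arm or the gripper's body presses on something with over 40 N, if the wrist force passes 120 N, or if a joint passes its speed limit or range.

## Working session

There is one attempt and no reset: what is moved stays moved. The work goes in short steps, Python scripts to look and compute and a tool call to move; the robot and the scene stay as the last step left them, time stands still between calls to the robot, and variables do not carry over. Pictures are saved under pics/ and viewed, at most 12 in all, crops included, and the job is handed in when it is done.

Besides the shell and the picture viewer there is one more tool, called after "Emit:" as name(argument=value, ...), one argument or row to a line, values as JSON. carry_out: Moves the arm, as the interface text tells. Its arguments: {"type":"object","properties":{"rows":{"type":"array"},"grip":{"type":"number"}},"required":["rows"]}

```bash
mkdir -p pics; cat > h.py <<'E'
import numpy as np, cv2
from plant import telemetry, viewer, workorder
from scipy.spatial.transform import Rotation as R
def snap(n,f=None):
    im=viewer.snapshot(n)
    if f: cv2.imwrite('pics/'+f,im[:,:,::-1])
    return im
def ray(n,u,v):
    c=viewer.camera_info(n);K=np.array(c['intrinsics']);T=np.array(c['extrinsics'])
    d=np.array([(u-K[0,2])/K[0,0],(v-K[1,2])/K[1,1]]);s=d.copy()
    for _ in range(30): s=d/(1+c['k1']*(s@s))
    w=T[:3,:3]@np.array([s[0],s[1],1]);return T[:3,3],w
def onz(n,u,v,z):
    o,w=ray(n,u,v);return o+w*(z-o[2])/w[2]
def proj(n,p):
    c=viewer.camera_info(n);K=np.array(c['intrinsics']);T=np.array(c['extrinsics'])
    q=T[:3,:3].T@(np.array(p)-T[:3,3]);s=q[:2]/q[2];s=s*(1+c['k1']*(s@s));return K[:2,:2]@s+K[:2,2]
def tri(a,b):
    (o1,w1),(o2,w2)=a,b
    M=np.stack([w1,-w2],1);t=np.linalg.lstsq(M,o2-o1,rcond=None)[0]
    p,q=o1+w1*t[0],o2+w2*t[1];return (p+q)/2,np.linalg.norm(p-q)
def st():
    o=telemetry.get_obs();return o,np.array(o['tool_pos']),R.from_euler('xyz',o['orientation'],degrees=True)
def totool(p):
    o,t,r=st();return r.inv().apply(np.array(p)-t)
E
python3 - <<'E'
from h import *
a=snap('side','s0.png');b=snap('top','t0.png')
for n in('side','top'):
    c=viewer.camera_info(n);print(n,c)
print(telemetry.get_obs())
E
```

```text
side {'intrinsics': array([[413.41299819,   0.        , 281.89391843],
       [  0.        , 413.41299819, 206.33544875],
       [  0.        ,   0.        ,   1.        ]]), 'k1': -0.0608833258285277, 'extrinsics': array([[-0.70344559,  0.33355045, -0.62762122,  1.22353856],
       [ 0.71072207,  0.32240856, -0.62524143,  0.72815605],
       [-0.0061991 , -0.88588759, -0.46385855,  0.73266516],
       [ 0.        ,  0.        ,  0.        ,  1.        ]])}
top {'intrinsics': array([[412.21765064,   0.        , 279.42313229],
       [  0.        , 412.21765064, 205.12656295],
       [  0.        ,   0.        ,   1.        ]]), 'k1': 0.004727198206532118, 'extrinsics': array([[-3.44599745e-04, -9.95623780e-01,  9.34514342e-02,
         3.70001989e-01],
       [-9.99902708e-01, -9.60097581e-04, -1.39159148e-02,
         1.00134937e-02],
       [ 1.39447382e-02, -9.34471376e-02, -9.95526583e-01,
         1.42887498e+00],
       [ 0.00000000e+00,  0.00000000e+00,  0.00000000e+00,
         1.00000000e+00]])}
{'clock': 0.1, 'joint_pos': array([ 9.13353545e+01,  2.05837024e+01,  6.39554420e-01, -1.72358209e-02,
       -7.01374082e+01, -1.65056003e+01]), 'qvel': array([ 0.07014367, -0.16364476,  0.09504847,  0.01230489, -0.13981376,
        0.01916625]), 'tau': array([-1.63736178e-03, -5.84157372e+01,  2.93749630e+01,  7.01540932e+00,
        1.01571527e-02, -5.54971484e-05]), 'tool_pos': array([0.17656317, 0.65100369, 0.20216299]), 'orientation': array([ 1.79917201e+02, -7.63662735e-03, -1.51761080e+01]), 'force': array([ 0.40584182, -0.26756466,  0.48156158]), 'moment': array([ 0.02807315,  0.02842512, -0.01934345]), 'gripper_force': 0.0, 'opening': 0.087609330359943}
```

View pics/s0.png

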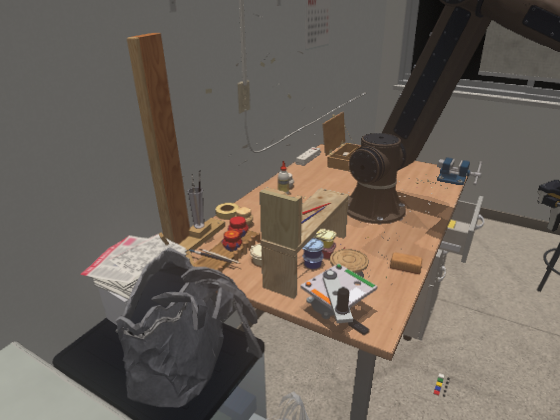

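View pics/t0.png

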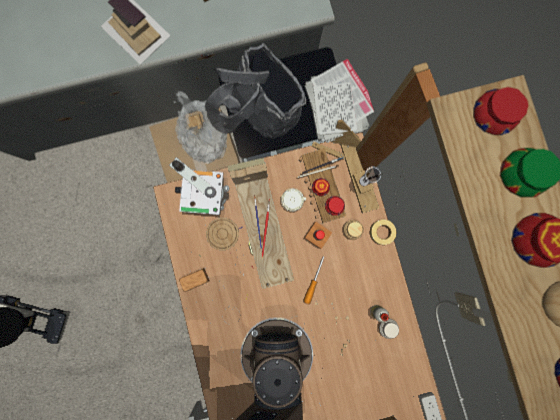

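The side view shows the switch at about (338,288) with its lever pointing at (345,300). In the top view, the switch is at (203,192) with the handle at (178,165), and the pin in its rest is at (318,235). The jar is at (353,230), the tape at (383,232) and the stand's upright at (250,175). I'll zoom in next.

```bash
python3 - <<'E'
from h import *
b=cv2.imread('pics/t0.png');a=cv2.imread('pics/s0.png')
c=cv2.resize(b[145:255,150:350],(800,440),interpolation=cv2.INTER_CUBIC)
cv2.imwrite('pics/t0c.png',c)
d=cv2.resize(a[185:345,200:400],(750,600),interpolation=cv2.INTER_CUBIC)
cv2.imwrite('pics/s0c.png',d)
E
```

```text
(no output)
```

View pics/t0c.png

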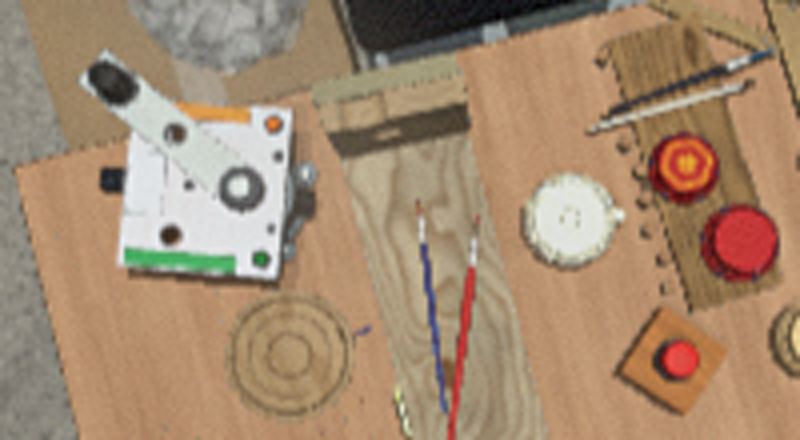

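View pics/s0c.png

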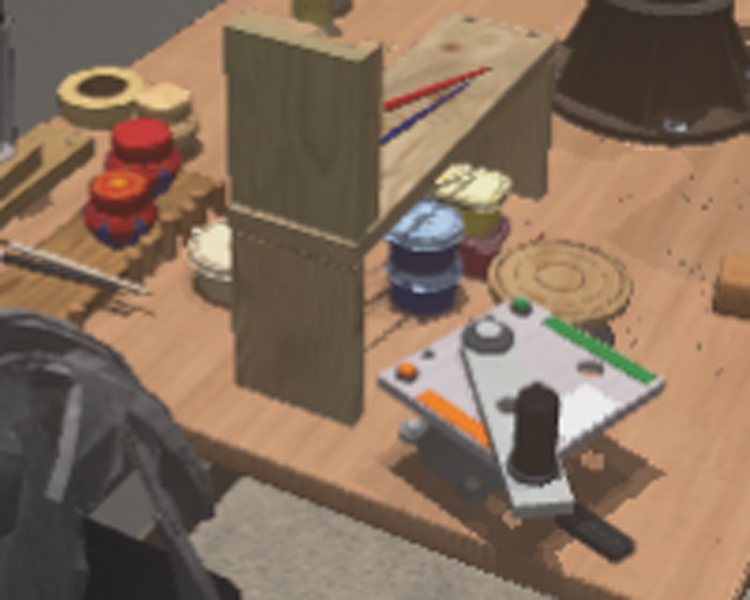

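The top crop shows the hub at full-image pixel (210,192), the lever hole at (194,178), the lock hole at (193,203.5) and the pin head at (320,234.5). The lever is on the orange side. The side crop shows the handle standing upright and the stand between switch and pin, and the pin is hidden behind the upright.

```bash
python3 - <<'E'
from h import *
np.set_printoptions(precision=4,suppress=True)
b=cv2.imread('pics/t0.png');hsv=cv2.cvtColor(b,cv2.COLOR_BGR2HSV)
def cen(m,x0,x1,y0,y1):
    k=np.zeros_like(m);k[y0:y1,x0:x1]=m[y0:y1,x0:x1]
    v,u=np.nonzero(k);return u.mean(),v.mean(),len(u)
red=cv2.inRange(hsv,(0,170,140),(6,255,255))|cv2.inRange(hsv,(172,170,140),(180,255,255))
c=cen(red,308,332,222,248);print('pin',c,onz('top',c[0],c[1],.1))
ax=onz('top',210.25,192,.1);lh=onz('top',193.75,178.25,.094);lk=onz('top',192.75,203.5,.08)
print(ax,lh,lk,np.linalg.norm((lh-ax)[:2]),np.linalg.norm((lk-ax)[:2]))
hd=onz('top',178,165.3,.15);print('handle top',hd,np.linalg.norm((hd-ax)[:2]))
al=np.arctan2(*(lh-ax)[1::-1]);ak=np.arctan2(*(lk-ax)[1::-1]);print(np.degrees([al,ak]),ak-al)
# green strip edge direction, orange
for nm,lo,hi in(('green',(45,120,60),(80,255,255)),('orange',(8,180,150),(20,255,255))):
    m=cv2.inRange(hsv,lo,hi);c=cen(m,182,212,160,220);print(nm,c,onz('top',c[0],c[1],.08))
print('axis from side', onz('side',200+488/3.75,185+330/3.75,.1))
print('side lock',onz('side',200+591/3.75,185+368/3.75,.08),'side handle top',onz('side',200+538/3.75,185+388/3.75,.15))
print('rest corners',[onz('top',150+u/4,145+v/4,.05)[:2] for u,v in((664,306),(728,353),(683,415),(617,368))])
print('upright top',onz('top',150+390/4,145+80/4,.294), 'base end stand',onz('top',150+455/4,145+500/4,.157))
print('tub?',onz('top',292,199,.04),'jar',onz('top',353,230,.058),'tape',onz('top',383,232,.024))
E
```

```text
pin (np.float64(319.93548387096774), np.float64(234.25806451612902), 62) [ 0.4006 -0.139   0.1   ]
[0.5372 0.2156 0.1   ] [0.5831 0.2709 0.094 ] [0.5017 0.2753 0.08  ] 0.07185466745806515 0.06950278827167014
handle top [0.6151 0.3099 0.15  ] 0.12228504595942304
[ 50.3325 120.7537] 1.2290815772203945
green (np.float64(194.6865671641791), np.float64(209.53731343283582), 67) [0.4819 0.2686 0.08  ]
orange (np.float64(nan), np.float64(nan), 0) [nan nan nan]
axis from side [0.5407 0.2181 0.1   ]
side lock [0.5041 0.2783 0.08  ] side handle top [0.6183 0.3151 0.15  ]
rest corners [array([ 0.4444, -0.1318]), array([ 0.4051, -0.1851]), array([ 0.3536, -0.1469]), array([ 0.3926, -0.0921])]
upright top [0.5888 0.0831 0.294 ] base end stand [0.2905 0.0401 0.157 ]
tub? [ 0.5213 -0.0521  0.04  ] jar [ 0.4157 -0.2541  0.058 ] tape [ 0.4101 -0.3632  0.024 ]<stdin>:6: RuntimeWarning: Mean of empty slice.
  ret = ret.dtype.type(ret / rcount)
```

Emit:
carry_out(
  rows=[
    [0.035, 0.014, 0, 0, 0, 0.13],
    [0.07, 0.028, 0, 0, 0, 0.26],
    [0.11, 0.044, 0, 0, 0, 0.39],
    [0.15, 0.06, 0, 0, 0, 0.52],
    [0.19, 0.076, 0, 0, 0, 0.65],
    [0.23, 0.092, 0, 0, 0, 0.78],
    [0.26, 0.104, 0, 0, 0, 0.91],
    [0.29, 0.116, 0, 0, 0, 1.0],
  ],
  grip=0.2,
)

```text
clock: 1.1
tool_pos: [0.427, 0.4625, 0.2026]
orientation: [180.0, -0.0, -72.7]
force: [0.3, 0.6, 0.7]
opening: 0.0526
gripper_force: 0.0
```

```bash
cat >> h.py <<'E'
def go(p,yaw):
    o,t,r=st();np.set_printoptions(precision=4,suppress=True)
    q=R.from_euler('xyz',[180,0,yaw],degrees=True)
    print('t',o['clock'],'tcp',t,o['orientation'],'F',o['force'],'open',o['opening'],'j',o['joint_pos'])
    print('shift',r.inv().apply(np.array(p)-t),'turn',(r.inv()*q).as_rotvec())
E
python3 -c "
from h import *
go([.622,.317,.203],-129.7)"
```

```text
t 1.1 tcp [0.427  0.4625 0.2026] [179.9654  -0.0228 -72.6907] F [0.313  0.5708 0.7268] open 0.052592449701748534 j [ 65.0223  16.3408  -5.4149  -0.011  -68.2844 -47.709 ]
shift [ 0.1969 -0.1429 -0.0004] turn [ 0.0004 -0.0007  0.995 ]
```

Emit:
carry_out(
  rows=[
    [0.025, -0.018, 0, 0, 0, 0.13],
    [0.05, -0.036, 0, 0, 0, 0.26],
    [0.075, -0.054, 0, 0, 0, 0.39],
    [0.1, -0.072, 0, 0, 0, 0.52],
    [0.125, -0.09, 0, 0, 0, 0.65],
    [0.15, -0.108, 0, 0, 0, 0.78],
    [0.175, -0.126, 0, 0, 0, 0.9],
    [0.197, -0.143, 0, 0, 0, 0.995],
  ],
)

```text
clock: 2.1
tool_pos: [0.6225, 0.3179, 0.2024]
orientation: [180.0, -0.1, -129.7]
force: [0.2, 1.2, 0.5]
opening: 0.0526
gripper_force: 0.0
```

```bash
python3 -c "
from h import *
go([.622,.317,.107],-129.7)
a=snap('side','s1.png');b=snap('top')
A=cv2.resize(a[:,:,::-1][200:350,270:410],(560,600),interpolation=2)
cv2.imwrite('pics/s1c.png',A)"
```

```text
t 2.1 tcp [0.6225 0.3179 0.2024] [ 179.9805   -0.056  -129.6958] F [0.1787 1.1833 0.4881] open 0.052559398083784015 j [ 42.9757  22.8488   4.0818  -0.0129 -71.291  -82.6674]
shift [ 0.0009 -0.0003  0.0954] turn [ 0.0003 -0.001   0.0001]
```

View pics/s1c.png

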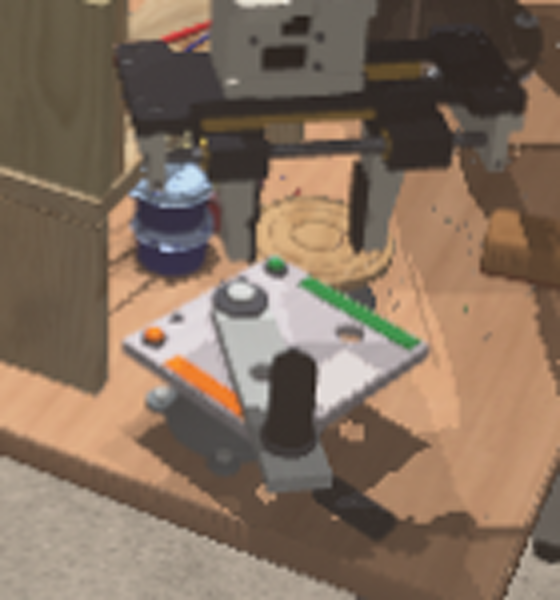

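The crop shows the open fingertips at about (330,262) and (361,261) in the full image, above and slightly behind the handle, whose top is at (343,288). I'll check this by projection.

```bash
python3 -c "
from h import *
np.set_printoptions(precision=4,suppress=True)
print('tcp proj',proj('side',[.6225,.3179,.2024]))
for z in(.15,.122,.098): print(z,proj('side',[.622,.317,z]))
s=lambda u,v:(270+u/4,200+v/4)
print('handle top',onz('side',*s(295,355),.15),'base front',onz('side',*s(289,440),.094), 'axis',onz('side',*s(241,292),.1),'hole',onz('side',*s(262,371),.094))
b=cv2.imread('pics/s1.png');g=b[200:350,270:410]
d=cv2.inRange(g,(0,0,0),(45,45,45));n,l,stt,c=cv2.connectedComponentsWithStats(d)
print([(stt[i],c[i]) for i in range(1,n) if stt[i][4]>60])
"
```

```text
tcp proj [344.9218 270.5355]
0.15 [343.127 289.609]
0.122 [342.3023 299.5042]
0.098 [341.6112 307.7509]
handle top [0.6187 0.3162 0.15  ] base front [0.6232 0.32   0.094 ] axis [0.5405 0.2183 0.1   ] hole [0.5862 0.2715 0.094 ]
[(array([95, 10, 27, 11, 86], dtype=int32), array([107.6744,  13.8488]))]
```

Emit:
carry_out(
  rows=[
    [0, 0, 0.03, 0, 0, 0],
    [0, 0, 0.06, 0, 0, 0],
    [0, 0, 0.08, 0, 0, 0],
    [0, 0, 0.092, 0, 0, 0],
    [0, 0, 0.094, 0, 0, 0],
  ],
)

```text
clock: 2.82
tool_pos: [0.6214, 0.3188, 0.1082]
orientation: [180.0, -0.1, -129.4]
force: [-0.6, -0.3, 1.1]
opening: 0.0527
gripper_force: 0.0
```

Emit:
carry_out(
  rows=[
    [0, 0, 0, 0, 0, 0],
    [0, 0, 0, 0, 0, 0],
    [0, 0, 0, 0, 0, 0],
    [0, 0, 0, 0, 0, 0],
  ],
  grip=-1,
)

```text
clock: 3.32
tool_pos: [0.6221, 0.319, 0.1096]
orientation: [-180.0, 0.1, -129.5]
force: [-1.0, 1.2, 3.1]
opening: 0.0252
gripper_force: 30.0
```

```bash
python3 -c "
from h import *
for k in range(2):go([.622,.317,.107],-129.7)
b=snap('top')
"
```

```text
t 3.325 tcp [0.6221 0.319  0.1096] [-179.9929    0.0502 -129.4729] F [-1.0494  1.2307  3.0689] open 0.025154512488645576 j [ 43.075   26.3927  -2.8495   0.0006 -60.707  -82.5482]
shift [ 0.0016 -0.0012  0.0026] turn [-0.0001  0.0009  0.004 ]
t 3.325 tcp [0.6221 0.319  0.1096] [-179.9929    0.0502 -129.4729] F [-1.0494  1.2307  3.0689] open 0.025154512488645576 j [ 43.075   26.3927  -2.8495   0.0006 -60.707  -82.5482]
shift [ 0.0016 -0.0012  0.0026] turn [-0.0001  0.0009  0.004 ]
```

Emit:
carry_out(
  rows=[
    [0.0003, 0.0094, 0, 0, 0, -0.072],
    [0.0014, 0.0188, 0, 0, 0, -0.144],
    [0.003, 0.0281, 0, 0, 0, -0.216],
    [0.0054, 0.0372, 0, 0, 0, -0.288],
    [0.0084, 0.0461, 0, 0, 0, -0.36],
    [0.0121, 0.0548, 0, 0, 0, -0.432],
    [0.0163, 0.0633, 0, 0, 0, -0.504],
    [0.0211, 0.0714, 0, 0, 0, -0.576],
  ],
)

```text
clock: 4.38
tool_pos: [0.554, 0.3476, 0.1096]
orientation: [-179.9, -0.0, -96.3]
force: [2.0, -1.8, 2.6]
opening: 0.0251
gripper_force: 30.0
```

```bash
python3 -c "
from h import *
go([.553,.346,.107],-96)
a=snap('side','s2.png');b=snap('top')
A=cv2.resize(a[:,:,::-1][200:350,270:410],(560,600),interpolation=2)
cv2.imwrite('pics/s2c.png',A)"
```

```text
t 4.375 tcp [0.554  0.3476 0.1096] [-179.9194   -0.0032  -96.3438] F [ 1.9619 -1.8455  2.5767] open 0.025060658794738407 j [ 49.2036  22.501   -9.1994   0.0803 -58.2567 -55.5896]
shift [0.0017 0.0008 0.0026] turn [-0.0014 -0.0001 -0.006 ]
```

View pics/s2c.png

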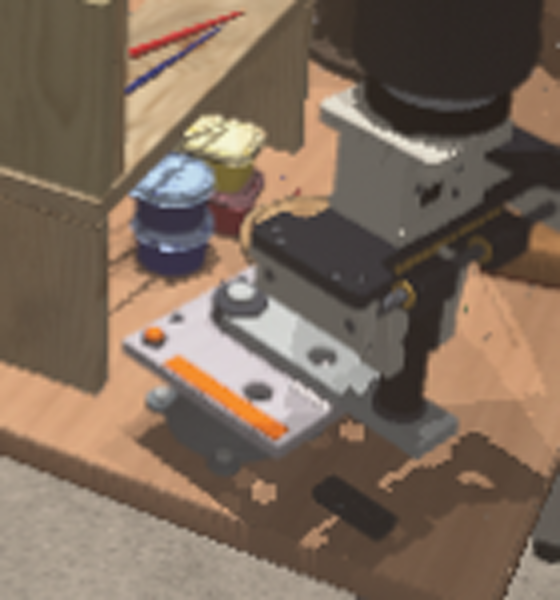

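The lever now stands roughly parallel to the plate's edges, with the orange strip running from (172,362) to (285,432) in the crop. I'll check its angle against the plate edge.

```bash
python3 -c "
from h import *
s=lambda u,v:(270+u/4,200+v/4)
t=lambda u,v:(150+u/4,145+v/4)
def brg(n,a,b,z):
    d=onz(n,*b,z)-onz(n,*a,z);return np.degrees(np.arctan2(d[1],d[0])),np.linalg.norm(d)
print('orange strip far edge',brg('side',s(180,357),s(288,428),.08),'plate edge',brg('side',s(126,346),s(282,450),.08))
print('top green plate edge',brg('top',t(279,280),t(119,264),.08), 'plate right edge-90',brg('top',t(293,110),t(279,280),.08))
print('lever edge',brg('side',s(218,308),s(345,398),.094),'axis-handle',np.degrees(np.arctan2(.3476-.2175,.554-.5395)))
a=cv2.cvtColor(cv2.imread('pics/t0.png'),cv2.COLOR_BGR2HSV);m=cv2.inRange(a,(45,100,50),(85,255,255))
m[:, :180]=0;m[:200]=0;m[:,213:]=0;m[217:]=0
v,u=np.nonzero(m);k=u<209;P=np.array([onz('top',x,y,.08)[:2] for x,y in zip(u[k],v[k])])
w,V=np.linalg.eigh(np.cov(P.T));print('green strip',np.degrees(np.arctan2(V[1,1],V[0,1])))
"
```

```text
orange strip far edge (np.float64(86.42891786633295), np.float64(0.08766885632175328)) plate edge (np.float64(86.63854122683809), np.float64(0.12775848201762902))
top green plate edge (np.float64(84.30550887989997), np.float64(0.13135866949013167)) plate right edge-90 (np.float64(176.0596520644252), np.float64(0.14109509864698683))
lever edge (np.float64(82.2110284895804), np.float64(0.10905304079157424)) axis-handle 83.64047443349334
green strip 85.68088691209789
```

Emit:
carry_out(
  rows=[
    [0.0001, 0.0025, 0, 0, 0, -0.02],
    [0.0001, 0.0025, 0, 0, 0, -0.02],
    [0.0001, 0.0025, 0, 0, 0, -0.02],
    [0.0001, 0.0025, 0, 0, 0, -0.02],
    [0.0001, 0.0025, 0, 0, 0, -0.02],
    [0.0001, 0.0025, 0, 0, 0, -0.02],
    [0.0001, 0.0025, 0, 0, 0, -0.02],
    [0.0001, 0.0025, 0, 0, 0, -0.02],
  ],
)

```text
clock: 5.48
tool_pos: [0.5513, 0.3479, 0.1095]
orientation: [-180.0, -0.0, -95.4]
force: [-0.6, -2.7, 6.2]
opening: 0.0248
gripper_force: 30.0
```

Emit:
carry_out(
  rows=[
    [0, 0, 0, 0, 0, 0],
    [0, 0, 0, 0, 0, 0],
    [0, 0, 0, 0, 0, 0],
    [0, 0, 0, 0, 0, 0],
    [0, 0, 0, 0, 0, 0],
    [0, 0, 0, 0, 0, 0],
    [0, 0, 0, 0, 0, 0],
    [0, 0, 0, 0, 0, 0],
  ],
)

```text
clock: 6.48
tool_pos: [0.5513, 0.3479, 0.1095]
orientation: [-180.0, -0.0, -95.4]
force: [-1.0, -3.6, 6.8]
opening: 0.0254
gripper_force: 30.0
```

Emit:
carry_out(
  rows=[
    [0.0003, 0.0094, 0, 0, 0, -0.072],
    [0.0014, 0.0188, 0, 0, 0, -0.144],
    [0.003, 0.0281, 0, 0, 0, -0.216],
    [0.0054, 0.0372, 0, 0, 0, -0.288],
    [0.0084, 0.0461, 0, 0, 0, -0.36],
    [0.0121, 0.0548, 0, 0, 0, -0.432],
    [0.0163, 0.0633, 0, 0, 0, -0.504],
    [0.0211, 0.0714, 0, 0, 0, -0.576],
  ],
)

```text
clock: 7.48
tool_pos: [0.4789, 0.3333, 0.1095]
orientation: [-179.9, -0.1, -62.2]
force: [5.8, -5.5, 4.9]
opening: 0.0253
gripper_force: 30.0
```

Emit:
carry_out(
  rows=[
    [0.0001, 0.0026, 0, 0, 0, -0.02],
    [0.0001, 0.0052, 0, 0, 0, -0.04],
    [0.0002, 0.0078, 0, 0, 0, -0.06],
    [0.0004, 0.0104, 0, 0, 0, -0.08],
    [0.0004, 0.0104, 0, 0, 0, -0.08],
  ],
)

```text
clock: 8.1
tool_pos: [0.4697, 0.328, 0.1095]
orientation: [-180.0, -0.1, -57.8]
force: [4.4, -5.2, 5.3]
opening: 0.0253
gripper_force: 30.0
```

Emit:
carry_out(
  rows=[
    [0.0001, 0.0026, 0, 0, 0, -0.02],
    [0.0001, 0.0052, 0, 0, 0, -0.04],
    [0.0001, 0.0052, 0, 0, 0, -0.04],
  ],
)

```text
clock: 8.48
tool_pos: [0.4691, 0.3275, 0.1096]
orientation: [-179.5, -0.1, -55.5]
force: [22.1, -0.8, -9.6]
opening: 0.0253
gripper_force: 30.0
```

Emit:
carry_out(
  rows=[
    [0, 0, 0, 0, 0, 0],
    [0, 0, 0, 0, 0, 0],
    [0, 0, 0, 0, 0, 0],
  ],
  grip=0.2,
)

```text
clock: 8.85
tool_pos: [0.464, 0.3256, 0.1085]
orientation: [179.9, 0.0, -55.5]
force: [0.5, 0.5, -0.1]
opening: 0.0489
gripper_force: 0.0
```

Emit:
carry_out(
  rows=[
    [0, 0, -0.02, 0, 0, 0],
    [0, 0, -0.06, 0, 0, 0],
    [0, 0, -0.1, 0, 0, 0],
    [0, 0, -0.14, 0, 0, 0],
    [0, 0, -0.18, 0, 0, 0],
    [0, 0, -0.18, 0, 0, 0],
  ],
)

```text
clock: 9.6
tool_pos: [0.4653, 0.3269, 0.2925]
orientation: [-179.7, 0.1, -55.4]
force: [-0.6, 0.7, -0.8]
opening: 0.0526
gripper_force: 0.0
```

```bash
python3 -c "
from h import *
go([.41,.06,.29],-75)
go([.40,-.139,.29],-90)"
```

```text
t 9.6 tcp [0.4653 0.3269 0.2925] [-179.6646    0.0891  -55.4271] F [-0.5636  0.7479 -0.7614] open 0.052643498778211624 j [ 54.8248   7.676   -4.9064   0.0334 -77.072  -20.2596]
shift [0.1884 0.197  0.001 ] turn [-0.0055  0.0025  0.3416]
t 9.6 tcp [0.4653 0.3269 0.2925] [-179.6646    0.0891  -55.4271] F [-0.5636  0.7479 -0.7614] open 0.052643498778211624 j [ 54.8248   7.676   -4.9064   0.0334 -77.072  -20.2596]
shift [0.3466 0.3182 0.0001] turn [-0.0052  0.0033  0.6034]
```

Emit:
carry_out(
  rows=[
    [0.035, 0.037, 0, 0, 0, 0.06],
    [0.075, 0.079, 0, 0, 0, 0.13],
    [0.115, 0.121, 0, 0, 0, 0.21],
    [0.155, 0.162, 0, 0, 0, 0.28],
    [0.188, 0.197, 0, 0, 0, 0.34],
    [0.23, 0.228, 0, 0, 0, 0.42],
    [0.27, 0.258, 0, 0, 0, 0.49],
    [0.31, 0.29, 0, 0, 0, 0.55],
  ],
)

```text
clock: 10.6
tool_pos: [0.4006, -0.0953, 0.2884]
orientation: [180.0, 0.0, -87.1]
force: [0.6, -0.1, -0.4]
opening: 0.0528
gripper_force: 0.0
```

```bash
python3 -c "
from h import *
b=snap('top','t3.png');a=snap('side','s3.png')
go([.4006,-.139,.15],-90)
A=cv2.resize(b[:,:,::-1][145:285,150:350],(800,560),interpolation=2)
cv2.imwrite('pics/t3c.png',A)"
```

```text
t 10.7 tcp [ 0.4    -0.0974  0.2882] [179.9122  -0.0114 -87.3273] F [ 0.4399 -0.2724 -0.1156] open 0.05272652919513417 j [ 14.0701  -8.2967 -21.2939  -0.0063 -77.0911 -11.396 ]
shift [0.0415 0.0011 0.1382] turn [ 0.0015 -0.0002  0.0466]
```

View pics/t3c.png

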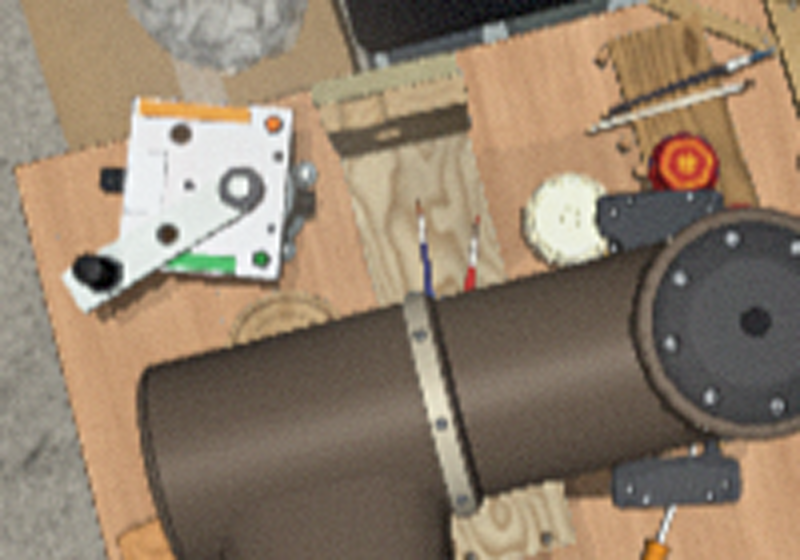

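The lever now lies on the green side, with its hole at full-image pixel (192,203). The gripper is over the pin area, hidden under the arm.

Emit:
carry_out(
  rows=[
    [0.02, 0, 0.02, 0, 0, 0.02],
    [0.04, 0, 0.06, 0, 0, 0.047],
    [0.0405, 0, 0.1, 0, 0, 0.047],
    [0.0405, 0, 0.138, 0, 0, 0.047],
    [0.0405, 0, 0.138, 0, 0, 0.047],
    [0.0405, 0, 0.138, 0, 0, 0.047],
  ],
  grip=0.5,
)

```text
clock: 11.45
tool_pos: [0.4043, -0.1343, 0.1521]
orientation: [-179.9, -0.0, -89.6]
force: [0.3, -0.3, 0.2]
opening: 0.0658
gripper_force: 0.0
```

```bash
python3 -c "
from h import *
a=snap('side','s4.png')
go([.401,-.138,.062],-90)
print(onz('top',192,203.25,.094),proj('side',[.401,-.138,.1]),proj('side',[.401,-.138,.15]))
A=cv2.resize(a[:,:,::-1][180:300,180:340],(800,600),interpolation=2)
cv2.imwrite('pics/s4c.png',A)"
```

```text
t 11.5 tcp [ 0.4047 -0.1343  0.1525] [-179.8775   -0.008   -89.6053] F [-0.2976 -0.2884  0.1146] open 0.06592107088309683 j [  8.4064  -1.2347 -33.3164   0.0295 -57.7982  -8.0274]
shift [0.0037 0.0039 0.0905] turn [-0.0021 -0.0001  0.0069]
[0.5011 0.275  0.094 ] [271.7788 208.4329] [271.5062 194.6823]
```

View pics/s4c.png

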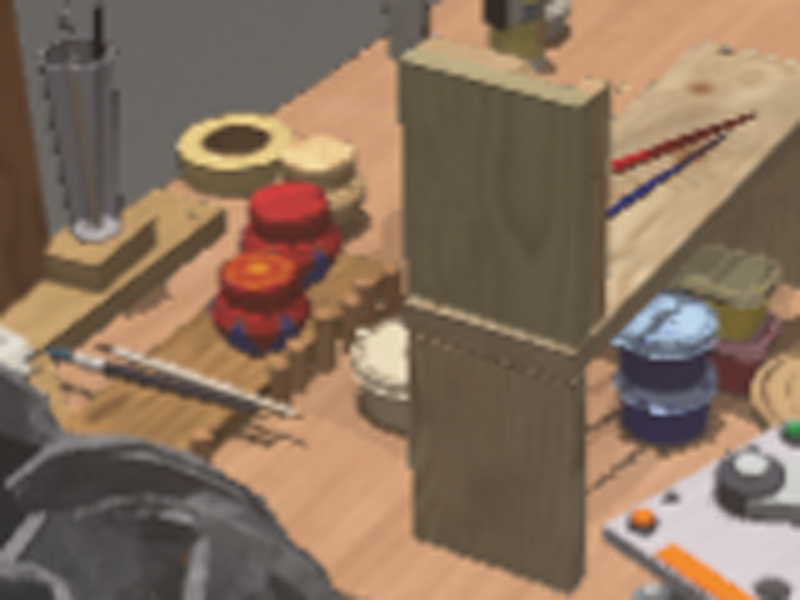

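The upright hides the pin in the side view, so I'll go by the top-view estimate. The jar and tape are undisturbed.

Emit:
carry_out(
  rows=[
    [0.0035, 0.0035, 0.02, 0, 0, 0],
    [0.0035, 0.0035, 0.045, 0, 0, 0],
    [0.0035, 0.0035, 0.07, 0, 0, 0],
    [0.0035, 0.0035, 0.085, 0, 0, 0],
    [0.0035, 0.0035, 0.09, 0, 0, 0],
    [0.0035, 0.0035, 0.09, 0, 0, 0],
  ],
)

```text
clock: 12.25
tool_pos: [0.4009, -0.1379, 0.0618]
orientation: [-179.9, 0.0, -89.6]
force: [-0.3, 0.5, -0.5]
opening: 0.0654
gripper_force: 0.0
```

Emit:
carry_out(
  rows=[
    [0, 0, 0, 0, 0, 0],
    [0, 0, 0, 0, 0, 0],
    [0, 0, 0, 0, 0, 0],
    [0, 0, 0, 0, 0, 0],
    [0, 0, 0, 0, 0, 0],
  ],
  grip=-1,
)

```text
clock: 12.88
tool_pos: [0.4002, -0.1381, 0.0611]
orientation: [-180.0, -0.0, -89.7]
force: [0.2, 0.6, 0.9]
opening: 0.0294
gripper_force: 30.0
```

```bash
python3 -c "
from h import *
go([.401,-.138,.29],-90)"
```

```text
t 12.875 tcp [ 0.4002 -0.1381  0.0611] [-179.985    -0.0031  -89.6508] F [0.2261 0.6346 0.8536] open 0.02938738955355633 j [  7.9085   5.4236 -40.8483   0.0073 -43.7136  -7.5646]
shift [-0.0001 -0.0008 -0.2289] turn [-0.0003 -0.0001  0.0061]
```

Emit:
carry_out(
  rows=[
    [0, 0, -0.02, 0, 0, 0],
    [0, 0, -0.05, 0, 0, 0],
    [0, 0, -0.085, 0, 0, 0],
    [0, 0, -0.12, 0, 0, 0],
    [0, 0, -0.155, 0, 0, 0],
    [0, 0, -0.19, 0, 0, 0],
    [0, 0, -0.215, 0, 0, 0],
    [0, 0, -0.215, 0, 0, 0],
  ],
)

```text
clock: 13.88
tool_pos: [0.4009, -0.138, 0.2775]
orientation: [-179.8, 0.0, -89.7]
force: [-0.1, 0.4, -1.9]
opening: 0.0291
gripper_force: 30.0
```

```bash
python3 -c "
from h import *
go([.415,.06,.276],-75)
go([.505,.277,.276],-58)"
```

```text
t 13.875 tcp [ 0.4009 -0.138   0.2775] [-179.8181    0.0124  -89.6522] F [-0.0703  0.4135 -1.8732] open 0.02909637467306475 j [  7.9086  -6.8526 -21.4759   0.012  -75.1948  -7.5639]
shift [-0.1979 -0.0153  0.0016] turn [-0.0032 -0.0002 -0.2557]
t 13.875 tcp [ 0.4009 -0.138   0.2775] [-179.8181    0.0124  -89.6522] F [-0.0703  0.4135 -1.8732] open 0.02909637467306475 j [  7.9086  -6.8526 -21.4759   0.012  -75.1948  -7.5639]
shift [-0.4144 -0.1066  0.0019] turn [-0.0032 -0.0007 -0.5524]
```

Emit:
carry_out(
  rows=[
    [-0.025, -0.002, 0, 0, 0, -0.03],
    [-0.06, -0.004, 0, 0, 0, -0.07],
    [-0.095, -0.007, 0, 0, 0, -0.12],
    [-0.13, -0.01, 0, 0, 0, -0.17],
    [-0.165, -0.013, 0, 0, 0, -0.21],
    [-0.198, -0.016, 0, 0, 0, -0.255],
    [-0.235, -0.027, 0, 0, 0, -0.31],
    [-0.27, -0.042, 0, 0, 0, -0.36],
  ],
)

```text
clock: 14.88
tool_pos: [0.4398, 0.1332, 0.2748]
orientation: [179.9, 0.0, -68.9]
force: [0.8, -0.9, -0.7]
opening: 0.029
gripper_force: 30.0
```

```bash
python3 -c "
from h import *
go([.505,.277,.22],-58)"
```

```text
t 14.875 tcp [0.4398 0.1332 0.2748] [179.9114   0.0038 -68.9061] F [ 0.8014 -0.8725 -0.6754] open 0.02904953903389752 j [ 41.4858  -2.7242 -18.1362  -0.0357 -74.6697 -20.3824]
shift [-0.1107 -0.1126  0.0546] turn [ 0.0015  0.0002 -0.1903]
```

Emit:
carry_out(
  rows=[
    [-0.025, -0.025, 0, 0, 0, -0.04],
    [-0.055, -0.055, 0, 0, 0, -0.09],
    [-0.085, -0.085, 0.01, 0, 0, -0.14],
    [-0.108, -0.11, 0.03, 0, 0, -0.19],
    [-0.109, -0.114, 0.055, 0, 0, -0.19],
    [-0.109, -0.114, 0.055, 0, 0, -0.19],
    [-0.109, -0.114, 0.055, 0, 0, -0.19],
  ],
)

```text
clock: 15.75
tool_pos: [0.5079, 0.2744, 0.2212]
orientation: [180.0, -0.0, -58.2]
force: [1.0, -0.3, -1.1]
opening: 0.0291
gripper_force: 30.0
```

```bash
python3 -c "
from h import *
a=snap('side','s5.png');b=snap('top')
go([.502,.277,.18],-58)
A=cv2.resize(a[:,:,::-1][205:325,290:410],(600,600),interpolation=2)
cv2.imwrite('pics/s5c.png',A)"
```

```text
t 15.85 tcp [0.5082 0.2747 0.2222] [-179.895     0.0121  -58.1574] F [ 0.1295 -0.7251 -0.258 ] open 0.029183199512665986 j [ 47.7946  10.667  -10.3418   0.0185 -68.887  -15.9587]
shift [-0.0052  0.0041  0.0422] turn [-0.0018  0.0002 -0.0027]
```

View pics/s5c.png

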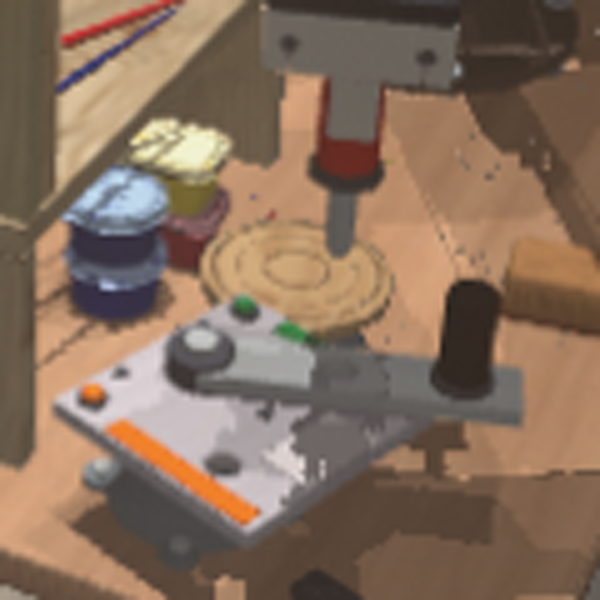

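The pin hangs vertically, with its collar at crop (347,170) and foot at (340,257). The lever hole is in the gripper's shadow at about (345,372), and the handle is at (470,340). Next I'll work out the relative offset.

```bash
python3 -c "
from h import *
np.set_printoptions(precision=4,suppress=True)
s=lambda u,v:(290+u/5,205+v/5)
print('foot',onz('side',*s(340,253),.165),'collar',onz('side',*s(347,170),.2132),'hub',onz('side',*s(202,338),.1))
a=cv2.imread('pics/s5.png')
g=cv2.cvtColor(a,cv2.COLOR_BGR2GRAY)[275:285,348:370];print(g)
for n in (0,1):
  print('hole',onz('side',*s(*[(345,372),(350,370)][n]),.094))
print(proj('side',[.502,.277,.094]),proj('side',[.504,.278,.094]))
"
```

```text
foot [0.5099 0.2752 0.165 ] collar [0.5117 0.2757 0.2132] hub [0.5389 0.2175 0.1   ]
[[165 173 167 165 132 105 100 101 101 100 100 101 101 108 108 116 112 117
  118 131 139 143]
 [165 165 165 165 165 108 100  98  98  97  98  96 100 101 100 101 100  86
   86  98 111 117]
 [165 164 166 164 165 102  94  93  93  93  93  90  94  99 100 100 100  92
   98 110 110 110]
 [166 166 166 166 143  96  87  90  92  93  91  90  87  92 100 101 100 101
  100 110 110 110]
 [165 165 165 166 102  86  86  90  89  89  90  89  85  88 100 101 101 101
   94 100 111 111]
 [166 166 166 166 102  86  85  86  90  91  91  90  89  97 101 101 102 102
  101  86 112 112]
 [151 152 158 158 100  86  87  87  98  98  98  97  97 101 101 102 102 102
  101 101 113 113]
 [113 115 126 127  95  90  89  88  99 100 100 100 101 102 101 102 101 101
  102 100 112 113]
 [ 93  93  92  93  93  93  92  92  95  96  96  97  98  97  98  98  98  95
   94  87 112 111]
 [ 91  91  93  92  93  92  93  93  92  93  92  92  93  93  94  94  94  91
   91  92 103 104]]
hole [0.5049 0.2817 0.094 ]
hole [0.5018 0.2826 0.094 ]
[358.117  278.0795] [357.9762 278.605 ]
```

```bash
python3 -c "
from h import *
np.set_printoptions(precision=4,suppress=True)
P=np.array([[.6221,.319],[.554,.3476],[.5513,.3479],[.4789,.3333],[.4697,.328]])
M=np.c_[2*P,np.ones(5)];x=np.linalg.lstsq(M,(P**2).sum(1),rcond=None)[0];print('axis',x[:2],'r',np.sqrt(x[2]+x[:2]@x[:2]))
A=x[:2];H=np.array([.4691,.3275]);print('hole',A+.07*(H-A)/np.linalg.norm(H-A))
b=cv2.imread('pics/t3.png');g=cv2.cvtColor(b,cv2.COLOR_BGR2GRAY)
w=np.clip(120-g[198:209,187:198].astype(float),0,None);v,u=np.mgrid[198:209,187:198]
print(u.ravel()@w.ravel()/w.sum(),v.ravel()@w.ravel()/w.sum());c=onz('top',(u*w).sum()/w.sum(),(v*w).sum()/w.sum(),.09);print('top hole',c,'top axis',onz('top',210.25,192,.1),onz('top',150+242/4,145+187/4,.1))
"
```

```text
axis [0.5397 0.2182] r 0.13017471444472828
hole [0.5017 0.277 ]
191.4885496183206 203.0966921119593
top hole [0.502  0.2774 0.09  ] top axis [0.5372 0.2156 0.1   ] [0.5381 0.2148 0.1   ]
```

Emit:
carry_out(
  rows=[
    [-0.003, 0.002, 0.01, 0, 0, 0],
    [-0.0054, 0.0038, 0.03, 0, 0, 0],
    [-0.0054, 0.0038, 0.05, 0, 0, 0],
    [-0.0054, 0.0038, 0.055, 0, 0, 0],
    [-0.0054, 0.0038, 0.055, 0, 0, 0],
  ],
)

```text
clock: 16.48
tool_pos: [0.5018, 0.2773, 0.1662]
orientation: [-180.0, -0.0, -58.1]
force: [0.1, 0.0, -0.8]
opening: 0.0292
gripper_force: 30.0
```

```bash
python3 -c "
from h import *
a=snap('side','s6.png')
go([.5017,.277,.105],-58)
A=cv2.resize(a[:,:,::-1][225:305,310:410],(800,640)[:2],interpolation=2)[:600]
cv2.imwrite('pics/s6c.png',A)"
```

```text
t 16.525 tcp [0.5021 0.2775 0.1666] [-179.9504   -0.0016  -58.1386] F [ 0.2662 -0.6671 -0.7433] open 0.029273119662815802 j [ 48.4722  12.5778 -15.4371   0.0178 -61.938  -16.6191]
shift [0.0002 0.0007 0.0616] turn [-0.0009 -0.     -0.0024]
```

View pics/s6c.png

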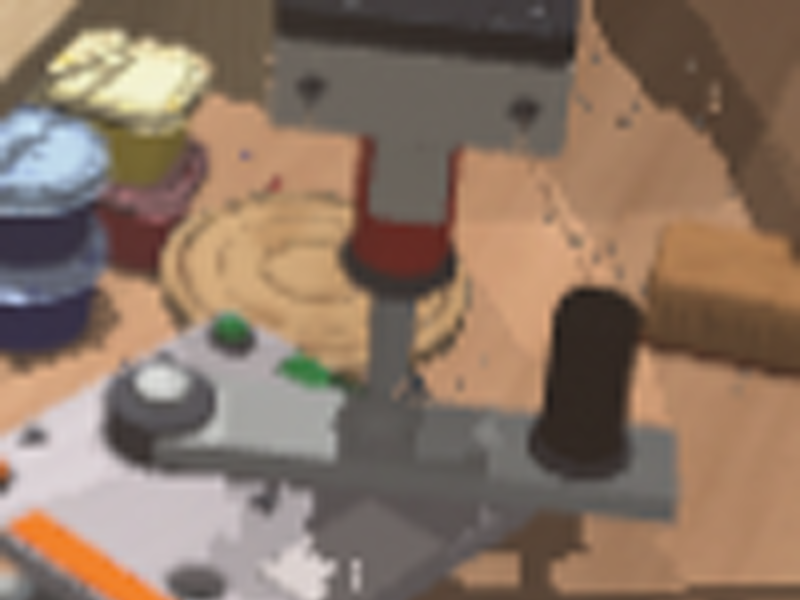

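The pin's foot, at about (385,410) in the crop, is just above the lever's hole region at (385,430). I'll lower it gently.

Emit:
carry_out(
  rows=[
    [0.0002, 0.0006, 0.005, 0, 0, 0],
    [0.0002, 0.0006, 0.01, 0, 0, 0],
    [0.0002, 0.0006, 0.015, 0, 0, 0],
    [0.0002, 0.0006, 0.02, 0, 0, 0],
    [0.0002, 0.0006, 0.024, 0, 0, 0],
    [0.0002, 0.0006, 0.024, 0, 0, 0],
  ],
)

```text
clock: 17.27
tool_pos: [0.5013, 0.2767, 0.1415]
orientation: [180.0, -0.0, -58.1]
force: [-0.0, -0.1, -0.7]
opening: 0.0294
gripper_force: 30.0
```

Foot at 84 mm with no contact force, so it's in the lever hole. Continuing.

Emit:
carry_out(
  rows=[
    [0, 0, 0.004, 0, 0, 0],
    [0, 0, 0.008, 0, 0, 0],
    [0, 0, 0.012, 0, 0, 0],
    [0, 0, 0.016, 0, 0, 0],
    [0, 0, 0.02, 0, 0, 0],
    [0, 0, 0.02, 0, 0, 0],
  ],
)

```text
clock: 18.02
tool_pos: [0.5012, 0.2767, 0.1215]
orientation: [180.0, -0.0, -58.1]
force: [-0.5, 0.1, -1.5]
opening: 0.029
gripper_force: 30.0
```

Emit:
carry_out(
  rows=[
    [0, 0, 0.004, 0, 0, 0],
    [0, 0, 0.008, 0, 0, 0],
    [0, 0, 0.011, 0, 0, 0],
    [0, 0, 0.014, 0, 0, 0],
    [0, 0, 0.016, 0, 0, 0],
    [0, 0, 0.016, 0, 0, 0],
  ],
)

```text
clock: 18.77
tool_pos: [0.5013, 0.2768, 0.1058]
orientation: [180.0, -0.0, -58.1]
force: [-0.3, 0.0, -1.6]
opening: 0.0289
gripper_force: 30.0
```

Emit:
carry_out(
  rows=[
    [0, 0, 0, 0, 0, 0],
    [0, 0, 0, 0, 0, 0],
    [0, 0, 0, 0, 0, 0],
    [0, 0, 0, 0, 0, 0],
  ],
  grip=0.2,
)

```text
clock: 19.27
tool_pos: [0.5015, 0.2769, 0.1061]
orientation: [-180.0, 0.0, -58.1]
force: [-0.4, 1.5, -0.6]
opening: 0.0525
gripper_force: 0.0
```

Emit:
carry_out(
  rows=[
    [0, 0, -0.02, 0, 0, 0],
    [0, 0, -0.05, 0, 0, 0],
    [0, 0, -0.09, 0, 0, 0],
    [0, 0, -0.13, 0, 0, 0],
    [0, 0, -0.16, 0, 0, 0],
    [0, 0, -0.16, 0, 0, 0],
    [0, 0, -0.16, 0, 0, 0],
  ],
)

```text
clock: 20.15
tool_pos: [0.501, 0.2767, 0.2654]
orientation: [180.0, 0.0, -58.1]
force: [-0.6, -0.1, -0.2]
opening: 0.0523
gripper_force: 0.0
```

```bash
python3 -c "
from h import *
a=snap('side','s7.png')
go([.5017,.277,.105],-58)
A=cv2.resize(a[:,:,::-1][225:325,290:410],(720,600),interpolation=2)
cv2.imwrite('pics/s7c.png',A)"
```

```text
t 20.2 tcp [0.5009 0.2765 0.2649] [179.9071  -0.0053 -58.1509] F [ 0.4216  0.5285 -1.1603] open 0.0527339059131106 j [ 48.469    8.9642  -6.8594  -0.0224 -74.2669 -16.6138]
shift [-0.     -0.0012  0.1599] turn [ 0.0016 -0.0001 -0.0026]
```

View pics/s7c.png

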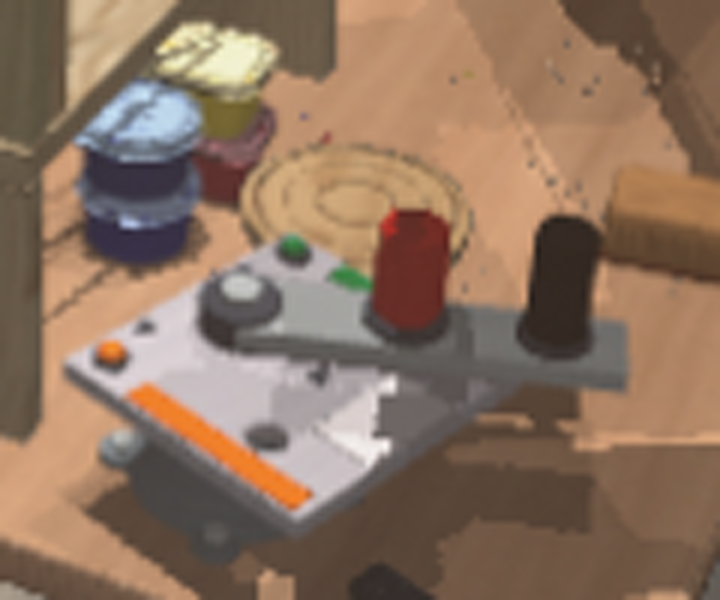

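The pin stands upright with its collar flat on the lever, at about (408,325) in the crop. The lever is at the green stop and the gripper is clear, so I'm handing in.

```bash
python3 -c "
from plant import workorder
print(workorder.close_job())"
```

```text
the job is handed in; nothing more can be done
None
```

The job is handed in: the lever stood at centre-off for about two seconds, then went home to the green stop, and the lock pin is in place with its collar on the lever; I saw no sign of the jar, tape or tub being disturbed, but took no final picture of them.

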